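# Lift the sagging bolt over its bent keeper and hold the guard gate ajar

### The arm

A 7-joint arm with a two-finger parallel gripper is mounted at the origin on a cart in front of the work surface, level with it; the furniture and walls round the work are solid. World frame = base frame: x ahead of the robot, y to its left, z up, the work surface at z = 0. Lengths are in m, angles in rad, forces in N, time in s.
With the tool pointing down it reaches from about 0.4 to 0.85 m from the base axis. Payload 6.9 kg.
Tool frame: the origin (TCP) lies on the centre line of the jaws, within the pads' length; the fingertips stand 22 mm ahead of it and the grasp point (between the pads) lies 3 mm ahead of it (r.tip_reach is the distance from the TCP to the fingertips, in m); z points along the fingers, y is the line along which they close (so a half turn about z gives the same grasp; the last joint's range is limited). The gripper opens to 85 mm and grips with 20 to 120 N. Pads are 22 mm wide; open, the fingers measure 114 mm over their backs; the gripper's body (76 mm by 85 mm) begins 54 mm behind the grasp point. The pads swing forward as they close: fully open they stand 13 mm farther back than shut.
Start: joints at [0.105, 0.507, -0.238, 1.5, 0.126, 1.149, -0.155], TCP at [0.625, -0, 0.253] pointing down, gripper open.
Joint ranges: [-3.08, 3.08], [-0.24, 2.05], [-1.43, 1.35], [0, 2.5], [-1.52, 4.66], [0.17, 1.96], [-2.89, 2.89]. Speed limits (rad/s): [2.39, 2.39, 3.14, 3.14, 3.14, 3.14, 3.14].

### API

Orientations are given as [roll, pitch, yaw] about the fixed x, y, z axes, in that order (R = Rz(yaw) Ry(pitch) Rx(roll)).
In Python, from station import monitor, imaging, r gives the robot as it stands.
- The arm moves only by the tool drive_tool, never from a script. Its argument "commands" is a list of rows, each a list of 3 entries, a list of its own where there are three numbers: the closure in counts, from 0 (fully open) to 255 (shut), then the shift along the world's x, y, z in cm, then the turn, a rotation vector about the world's x, y, z in degrees. A call has 1 to 5 rows; each row is the pose to reach, as a shift and turn from the pose commanded when the call began; what a row does not reach only later rows make up. A row lasts 1/10 s, in which the tool goes at most 50 mm and 8.59 degrees, less where a joint would pass 70% of its speed; a pose out of reach is approached as far as the arm can. A call with a gripper value outside its range is refused whole. The fingers move at their own pace and stop on an object; "newtons" is the grip in N (left out, the last holds). Time passes only in rows, so rows that repeat a pose let the fingers close. It gives the time, the measured TCP pose, the force, the opening and the grip force at its end, in the units of the state.
- monitor.read_state(): the state, without advancing time (a new reading comes with each control period).
- imaging.read_camera(name): name is "scene" or "side" or "wrist"; returns (picture, depth): 384x512x3 uint8, red, green, blue; 384x512 float32, m along the optical axis (not along the pixel's ray), 0 where there is no reading.
- imaging.camera_params(name): a dict with "vfov" (degrees; the focal length in pixels is half the picture's height over the tangent of half this angle, whatever the lens; pixels are square), "cx", "cy" (the principal point, pixels), "extrinsics" (4x4, takes a point from camera to world coordinates). Camera axes: x right, y down, z forward; pixel columns grow to the right and rows downward; lengths in m; the calibration is good to about 2 mm. A picture is of the moment at which its call begins: read the wrist's pose just before it. camera_params takes no time and is no camera call; for the wrist camera it gives the pose at the moment of the call.
- r.job_done(): hands the job in; it is judged then, once.
The state is a dict: "clock": time; "joints": joint angles; "dq": joint speeds; "joint_efforts": joint torques, N m; "tool_pos": TCP position; "orientation": TCP orientation; "contact_force": force on the tool from outside, world axes, zero at the start; "ft_torque": the same for the moment, N m; "finger_gap": finger opening in m; "grasp_force": force on a finger pad.
Only numpy, scipy, OpenCV 4.12 (cv2) and the standard library are available. Lean on these libraries where they do the work, as an engineer would, in place of code of your own. Each camera call takes 0.05 s, during which the arm holds its last target. There are 200 camera calls.

### The job

The barrel bolt on the front gate of the guard pen has sagged, so that its turned-down nose is caught behind the bent-up lip of the keeper. Grip the bolt's upright post, lift the bolt over the lip while you draw it all the way back out of the keeper, then with the same grip swing the self-closing gate towards you until it stands about 25 degrees open. Finish still gripping the post and holding the gate still there: do not let go, keep the bolt drawn back, and leave the other things on the bench where they are.

Things in the scene. Friction and masses are not known exactly. Their poses are not given: they have to be found in the camera images.
- guard: Fixed guard pen: grey base tray 220 (x) by 280 (y) by 12 mm, aluminium posts and clear walls up to 131 mm above the bench. Origin: centre of the tray's underside, on the bench. Its -x side is the front with the gate, +y is left seen from the robot; its yaw lies within 0.3 rad. x, y in the texts below are in this frame.
- gate (a joint): Angle of the front gate, rad: 0 shut, growing as its free right-hand edge swings out towards the robot (clockwise seen from above). Aluminium frame with clear panel, 198 mm wide, top edge 125 mm above the bench. A spring always closes it: 0.1 N m when shut, 0.25 N m at 0.4 rad (2 to 3 N at the bolt's post).
- gate_hinge (a point): Point on the gate's vertical hinge axis (left edge), 162 mm above the bench. With gate shut and bolt not drawn, the bolt's grip point is 22 mm to -x and 150 mm to -y of it, at the same height.
- bolt: Steel barrel bolt on the front of the gate, near its top. Origin = grip point, on its handle, an upright round post 12 mm in diameter, 162 mm above the bench when hanging low. The post is free from 25 mm below this point to 20 mm above it, where a cap 20 mm wide, 11 mm high ends it. Axes turn with the gate: y along the bolt, z up.
- nose (a point): Centre of the bolt's turned-down nose, 10x10x24 mm, at the right end of its rod (12 mm diameter, 165 mm long, along y); 80 mm to -y of and 73 mm below the grip point.
- bolt_draw (a joint): How far the bolt is drawn along the gate towards the hinge (+y), m: 0 shot home, at most 0.045. Friction about 1 N; it stays where it is left. From 0.030 on the nose is out of the keeper and the gate is free.
- bolt_lift (a joint): How far the bolt is lifted in its tall worn staples, m: 0 hanging low by its own weight (about 0.4 kg), at most 0.018; it falls back when let go. Drawn while low, the nose catches on the keeper's lip after about 3 mm; lifted 0.012 or more it passes over. From about 0.02 drawn it may come down again.
- keeper (a point): Top of the bent-up lip of the keeper, the dark steel bracket on the right-hand gate post: about 4 mm thick, 87 mm above the bench, 10 mm above the underside of the nose when the bolt hangs low. The keeper's front cheek, 123 mm above the bench, keeps the gate shut until the nose is drawn out.
- relay_a: Bystander, loose: black power relay block 32x46x34 mm. Origin at the centre of its underside. Leave alone.
- relay_b: Bystander, loose: second black relay block 32x46x34 mm. Origin at the centre of its underside. Leave alone.
- post_a: Bystander, loose: small binding post 18x18x27 mm. Origin at the centre of its underside. Leave alone.
- reel: Bystander, loose: reel of solder, 64 mm wide, 46 mm high. Origin at the centre of its underside. Leave alone.
- tape: Bystander, loose: roll of masking tape, 94 mm wide, 25 mm high. Origin at the centre of its underside. Leave alone.
- driver: Bystander, loose: screwdriver 180 mm long, lying. Origin at the centre of its underside. Leave alone.
- cup: Bystander, loose: plastic cup, 68 mm wide, 86 mm high. Origin at the centre of its underside. Leave alone.

How it is judged:
By the outcome, as a careful person would: the job done as asked, in the order asked, and still so for the second after the job is handed in, while the arm keeps its last pose, push and grip.
It also fails if it takes over 32 s, if anything falls off the work surface, if the arm or the gripper's body presses on something with over 40 N, if the wrist force passes 120 N, or if a joint passes its speed limit or range.

## Working session

There is one attempt and no reset: what is moved stays moved. The work goes in short steps, Python scripts to look and compute and a tool call to move; the robot and the scene stay as the last step left them, time stands still between calls to the robot, and variables do not carry over. Pictures are saved under pics/ and viewed, at most 10 in all, crops included, and the job is handed in when it is done.

Besides the shell and the picture viewer there is one more tool, called after "Call:" as name(argument=value, ...), one argument or row to a line, values as JSON. drive_tool: Moves the arm, as the interface text tells. Its arguments: {"type":"object","properties":{"commands":{"type":"array"},"newtons":{"type":"number"}},"required":["commands"]}

```bash
mkdir -p pics
cat > h.py <<'E'
import numpy as np, cv2
from station import monitor, imaging, r
def grab(n):
    p=imaging.camera_params(n); im,d=imaging.read_camera(n)
    return im,d,p
def K(p,h=384): return h/2/np.tan(np.radians(p['vfov'])/2)
def ray(p,u,v):
    f=K(p);E=np.array(p['extrinsics']);d=E[:3,:3]@np.array([(u-p['cx'])/f,(v-p['cy'])/f,1]);return E[:3,3],d
def onz(p,u,v,z):
    o,d=ray(p,u,v);return o+d*(z-o[2])/d[2]
def pts(p,d):
    v,u=np.mgrid[:d.shape[0],:d.shape[1]];f=K(p);E=np.array(p['extrinsics'])
    c=np.stack([(u-p['cx'])/f*d,(v-p['cy'])/f*d,d],-1);return c@E[:3,:3].T+E[:3,3]
def proj(p,X):
    E=np.array(p['extrinsics']);c=(np.atleast_2d(X)-E[:3,3])@E[:3,:3];f=K(p)
    return c[:,:2]/c[:,2:]*f+[p['cx'],p['cy']]
def tri(a,b):
    (o1,d1),(o2,d2)=a,b
    s=np.linalg.lstsq(np.stack([d1,-d2],1),o2-o1,rcond=None)[0]
    x,y=o1+s[0]*d1,o2+s[1]*d2
    return (x+y)/2,np.linalg.norm(x-y)
E
cat > a.py <<'E'
from h import *
import pickle
D={}
for n in("scene","side","wrist"):
    D[n]=grab(n); im,d,p=D[n]; print(n,p['vfov'],p['cx'],p['cy'],np.round(p['extrinsics'],3).tolist(),(d>0).mean())
    cv2.imwrite(f'pics/{n}0.png',cv2.resize(im[:,:,::-1],(768,576),interpolation=cv2.INTER_CUBIC))
pickle.dump(D,open('d0.pkl','wb'))
print(monitor.read_state())
E
python3 a.py
```

```text
scene 52.27117622503059 243.0409884369005 197.26355354155407 [[0.75, -0.491, 0.443, -0.01], [-0.661, -0.568, 0.49, -0.686], [0.011, -0.66, -0.751, 1.08], [0.0, 0.0, 0.0, 1.0]] 0.9869181315104166
side 54.92484800343625 254.55613437956134 192.23728647506982 [[0.846, -0.325, 0.421, 0.002], [-0.532, -0.492, 0.689, -0.925], [-0.017, -0.808, -0.589, 0.864], [0.0, 0.0, 0.0, 1.0]] 0.963470458984375
wrist 71.28643579306016 255.29339855114327 193.87489996369018 [[1.0, 0.001, -0.001, 0.625], [0.001, -0.954, -0.3, 0.076], [-0.001, 0.3, -0.954, 0.373], [0.0, 0.0, 0.0, 1.0]] 0.9957224527994791
{'clock': 0.15, 'joints': array([ 0.10548951,  0.5081313 , -0.23749862,  1.50088396,  0.12572469,
        1.14892659, -0.15480704]), 'dq': array([-0.00218486, -0.00262064, -0.00036022, -0.00134978,  0.00067037,
       -0.00080371, -0.00024607]), 'joint_efforts': array([-1.45638624e-03, -6.21010351e+01, -2.18872748e+00, -2.49840939e+01,
        1.27439146e-02,  9.07797832e-03,  3.50406015e-05]), 'tool_pos': array([ 6.24649927e-01, -9.10142687e-05,  2.52642913e-01]), 'orientation': array([-3.14023162e+00,  6.90711445e-05,  1.57077588e+00]), 'contact_force': array([ 0.3756992 ,  1.12412906, -0.69332522]), 'ft_torque': array([-0.01614623, -0.02724151, -0.02400048]), 'grasp_force': 0.0, 'finger_gap': 0.08528480068343106}
```

View pics/scene0.png

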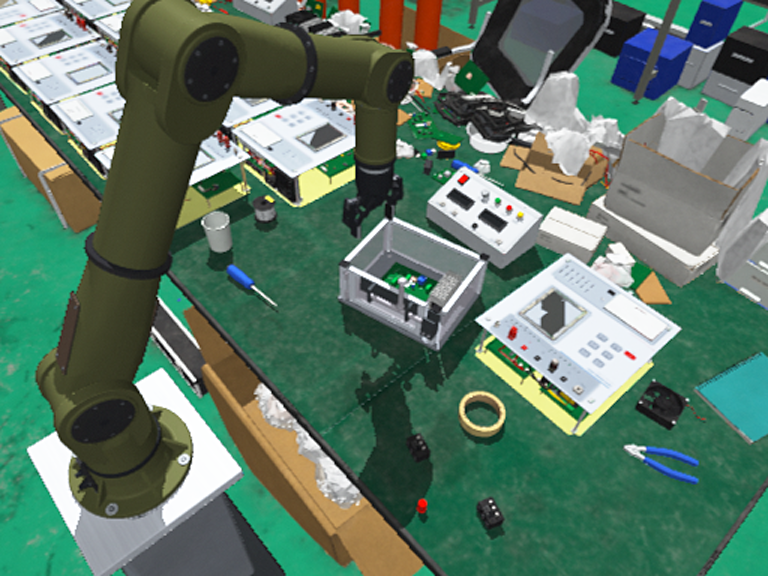

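View pics/side0.png

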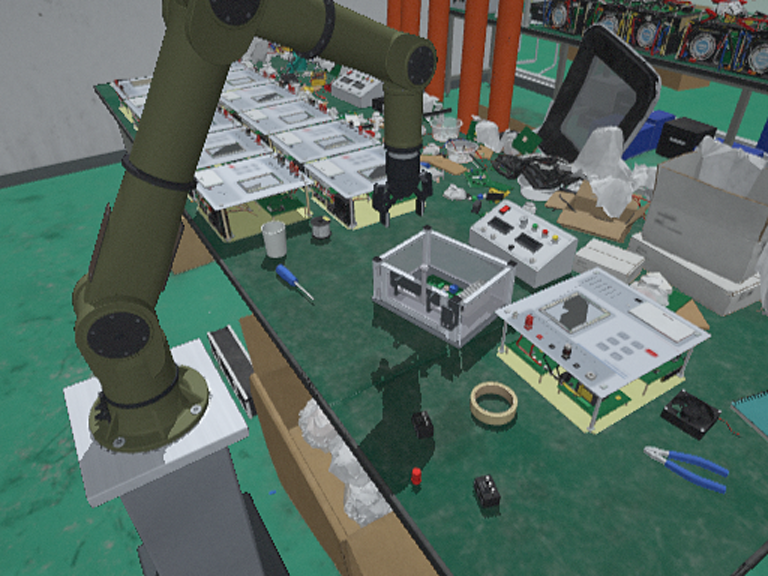

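View pics/wrist0.png

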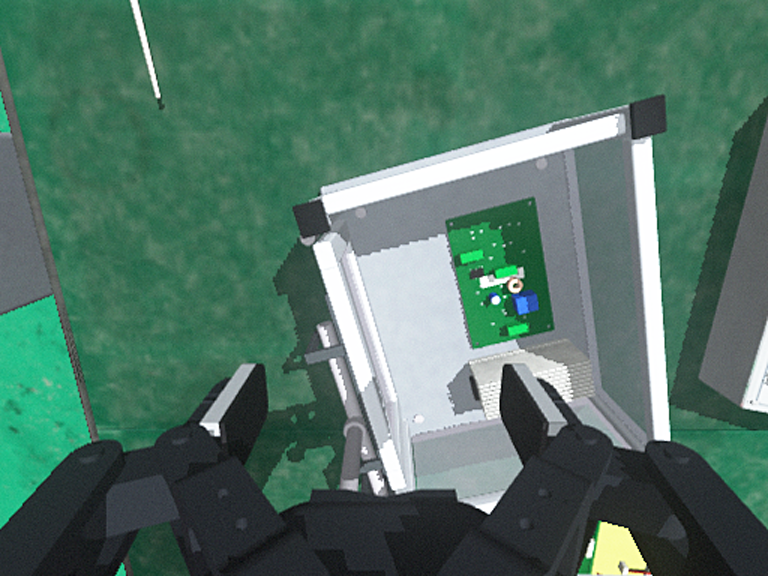

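The pen sits below and ahead of the gripper, front facing left in the wrist view. Hinge corner is near (310,218) and the post cap near (352,428). I'll zoom in on the gate and query depth.

```bash
cat > b.py <<'E'
from h import *
import pickle
D=pickle.load(open('d0.pkl','rb'))
c=[]
for n,(u,v) in(("scene",(215,135)),("side",(240,140))):
    im=D[n][0][v:v+100,u:u+115]; c.append(cv2.resize(im,None,fx=3.4,fy=5.6*3.4/5.6,interpolation=cv2.INTER_CUBIC))
w=D["wrist"][0][250:350,190:305]; c.append(cv2.resize(w,None,fx=3.4,fy=3.4,interpolation=cv2.INTER_CUBIC))
a=np.vstack([np.hstack(c[:2])]); cv2.imwrite('pics/crop0.png',a[:,:,::-1]); print(a.shape)
for n in D:
    im,d,p=D[n]; P=pts(p,d)
    m=(P[...,2]>.135)&(P[...,2]<.2)&(P[...,0]>.4)&(P[...,0]<.7)&(P[...,1]>-.3)&(P[...,1]<.2)
    k,l,s,ce=cv2.connectedComponentsWithStats(m.astype(np.uint8))
    for i in range(1,k):
        if s[i,4]>5: q=P[l==i]; print(n,s[i],np.round(np.median(q,0),4),np.round(q.min(0),3),np.round(q.max(0),3))
im,d,p=D['wrist'];P=pts(p,d)
for u,v in((207,145),(432,77),(222,165),(262,322),(235,285),(233,300),(231,320),(215,240)): print(u,v,np.round(P[v,u],4),im[v,u])
E
python3 b.py
```

```text
(340, 782, 3)
scene [265 185   7  15  63] [ 0.6    -0.1272  0.173 ] [ 0.592 -0.134  0.135] [ 0.611 -0.115  0.195]
side [280 176   6  17  61] [ 0.5999 -0.1222  0.1721] [ 0.592 -0.13   0.136] [ 0.608 -0.11   0.195]
wrist [226 297  15  30 340] [ 0.6036 -0.1144  0.1563] [ 0.597 -0.12   0.135] [ 0.609 -0.112  0.174]
207 145 [0.5816 0.0455 0.1319] [52 56 58]
432 77 [0.7723 0.1019 0.1307] [55 58 60]
222 165 [0.5931 0.0254 0.1217] [188 199 202]
262 322 [ 0.6327 -0.1572  0.124 ] [255 255 255]
235 285 [ 0.602  -0.1134  0.1157] [104 106 107]
233 300 [ 0.6017 -0.1135  0.1405] [107 107 108]
231 320 [ 0.602  -0.1145  0.1673] [155 155 163]
215 240 [ 5.625e-01 -1.167e-01 -2.000e-04] [84 98 98]
```

View pics/crop0.png

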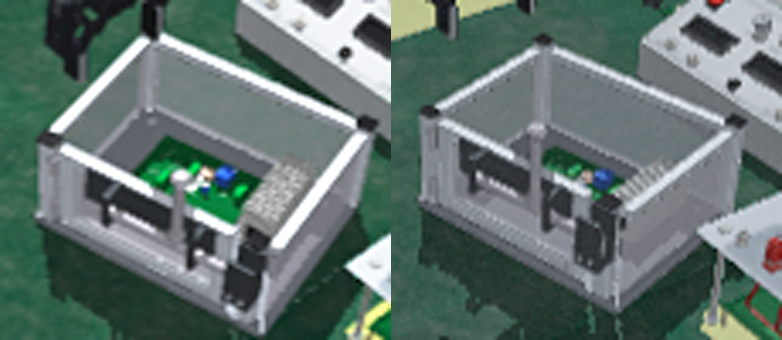

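The crops show the white-capped post standing left of the black keeper bracket (post about (178,200) in the left crop, keeper about (245,265)). Next I'll triangulate the post and fit the gate's yaw.

```bash
cat > c.py <<'E'
from h import *
import pickle
D=pickle.load(open('d0.pkl','rb'))
# post axis: per-row mid pixels of the high component; triangulate cap top/bottom heights
mid={}
for n in D:
    im,d,p=D[n];P=pts(p,d)
    m=(P[...,2]>.135)&(P[...,2]<.2)&(P[...,0]>.55)&(P[...,0]<.7)&(P[...,1]>-.2)&(P[...,1]<-.05)
    for z in(.145,.155,.165):
        mm=m&(abs(P[...,2]-z)<.006); v,u=np.nonzero(mm)
        if len(u)>3: mid[n,z]=ray(p,u.mean(),v.mean()); q=onz(p,u.mean(),v.mean(),z); print(n,z,len(u),np.round(q,4),np.round(P[mm].mean(0),4))
    v,u=np.nonzero(m); t=v==v.min(); print(n,'top px',u[t].mean(),v.min()); mid[n,'t']=ray(p,u[t].mean(),v.min()-.5)
for z in(.145,.155,.165,'t'):
    for a,b in(('scene','wrist'),('side','wrist'),('scene','side')):
        if (a,z) in mid and (b,z) in mid: x,e=tri(mid[a,z],mid[b,z]); print(z,a,b,np.round(x,4),round(e,4))
# gate/top rails from depth
for n in D:
    im,d,p=D[n];P=pts(p,d)
    m=(P[...,2]>.121)&(P[...,2]<.134)&(P[...,0]>.5)&(P[...,0]<.9)&(P[...,1]>-.3)&(P[...,1]<.2)&(im.min(2)>130)
    q=P[m][:,:2].astype(np.float32); k,l=cv2.connectedComponents(m.astype(np.uint8))
    r_=cv2.minAreaRect(q); print(n,len(q),r_)
    # front rail: points closest to line
    A=np.array([.590,.025]);B=np.array([.6327,-.157]);t=(B-A)/np.linalg.norm(B-A);nn=np.array([-t[1],t[0]])
    g=q[(abs((q-A)@nn)<.014)&(((q-A)@t)>.01)&(((q-A)@t)<.17)]
    if len(g)>20:
        L=cv2.fitLine(g,cv2.DIST_HUBER,0,.01,.001).ravel(); s=-np.sign(L[1]); print('  front n',len(g),'yaw',np.arctan2(s*L[0],-s*L[1]),L[2:])
E
python3 c.py
```

```text
scene 0.145 9 [ 0.6004 -0.1263  0.145 ] [ 0.6001 -0.1266  0.1454]
scene 0.155 11 [ 0.5994 -0.1258  0.155 ] [ 0.599  -0.1262  0.1556]
scene 0.165 12 [ 0.5989 -0.1269  0.165 ] [ 0.5995 -0.1265  0.1642]
scene top px 268.0 185
side 0.145 8 [ 0.5995 -0.1232  0.145 ] [ 0.5998 -0.1228  0.1447]
side 0.155 9 [ 0.6004 -0.1209  0.155 ] [ 0.5997 -0.1217  0.1557]
side 0.165 10 [ 0.6013 -0.122   0.165 ] [ 0.6014 -0.1218  0.1649]
side top px 282.0 176
wrist 0.145 95 [ 0.6034 -0.1148  0.145 ] [ 0.6034 -0.1147  0.145 ]
wrist 0.155 105 [ 0.6033 -0.1147  0.155 ] [ 0.6033 -0.1147  0.1549]
wrist 0.165 114 [ 0.6032 -0.1147  0.165 ] [ 0.6032 -0.1147  0.165 ]
wrist top px 235.0 297
0.145 scene wrist [ 0.6038 -0.1217  0.1378] 0.0025
0.145 side wrist [ 0.6031 -0.1184  0.1407] 0.0001
0.145 scene side [ 0.5955 -0.1299  0.1511] 0.0017
0.155 scene wrist [ 0.6032 -0.1214  0.148 ] 0.0015
0.155 side wrist [ 0.603  -0.1174  0.1519] 0.0
0.155 scene side [ 0.5928 -0.1315  0.1644] 0.0007
0.165 scene wrist [ 0.6031 -0.1222  0.1575] 0.0016
0.165 side wrist [ 0.6034 -0.1182  0.1617] 0.0012
0.165 scene side [ 0.5931 -0.1326  0.1742] 0.0005
t scene wrist [ 0.615  -0.0975  0.1647] 0.0219
t side wrist [ 0.6139 -0.0875  0.1744] 0.0165
t scene side [ 0.5956 -0.1273  0.2068] 0.0029
scene 308 ((0.7321140766143799, -0.12533731758594513), (0.21922609210014343, 0.42153066396713257), 18.01015281677246)
  front n 104 yaw 0.24416454 [ 0.6063024  -0.05070217]
side 458 ((0.7327590584754944, -0.12065020203590393), (0.21657171845436096, 0.42563387751579285), 17.75238609313965)
  front n 70 yaw 0.25934666 [ 0.6156668  -0.08233975]
wrist 6966 ((0.704562246799469, -0.048636749386787415), (0.22547845542430878, 0.2689550518989563), 15.926559448242188)
  front n 1679 yaw 0.26264936 [ 0.60872936 -0.05566462]
```

Call:
drive_tool(
  commands=[
    [0,[-0.5,-3,0],[0,0,3]],
    [0,[-1,-6,0],[0,0,7]],
    [0,[-1.6,-9,0],[0,0,11]],
    [0,[-2.2,-12,0],[0,0,15]],
    [0,[-2.2,-12,0],[0,0,15]],
  ],
  newtons=60,
)

```text
clock: 0.65
tool_pos: [0.6016, -0.1263, 0.2527]
orientation: [-3.139, 0.003, 1.827]
contact_force: [-0.1, -0.5, 0.7]
finger_gap: 0.0855
grasp_force: 0.0
```

```bash
cat > d.py <<'E'
from h import *
import sys
s=monitor.read_state(); print(s['clock'],np.round(s['tool_pos'],4),np.round(s['orientation'],3),s['contact_force'],s['finger_gap'])
im,d,p=grab('wrist');P=pts(p,d)
cv2.imwrite(f'pics/{sys.argv[1]}.png',cv2.resize(im[:,:,::-1],(768,576)))
near=(abs(P[...,0]-.603)<.03)&(abs(P[...,1]+.12)<.03)
for lo,hi in((.14,.15),(.15,.16),(.16,.17),(.17,.18),(.184,.2)):
    m=near&(P[...,2]>lo)&(P[...,2]<hi)
    if m.any(): q=P[m]; print(lo,m.sum(),np.round(q.mean(0),4),np.round(q.min(0),4),np.round(q.max(0),4))
E
python3 d.py w1
```

```text
0.65 [ 0.6016 -0.1263  0.2527] [-3.139e+00  3.000e-03  1.827e+00] [-0.13204924 -0.52415024  0.70710266] 0.08547375801829306
0.14 42 [ 0.6014 -0.1148  0.1448] [ 0.5967 -0.1198  0.1401] [ 0.608  -0.1131  0.1496]
0.15 45 [ 0.6013 -0.1149  0.1548] [ 0.5967 -0.1193  0.1501] [ 0.6075 -0.1132  0.1599]
0.16 48 [ 0.6013 -0.1146  0.1651] [ 0.5967 -0.119   0.16  ] [ 0.6069 -0.1131  0.1698]
0.17 15 [ 0.6006 -0.1141  0.172 ] [ 0.5977 -0.1159  0.1701] [ 0.6044 -0.1133  0.1741]
0.184 542 [ 0.6021 -0.1178  0.1915] [ 0.5929 -0.1287  0.1857] [ 0.612  -0.1095  0.1952]
```

View pics/w1.png

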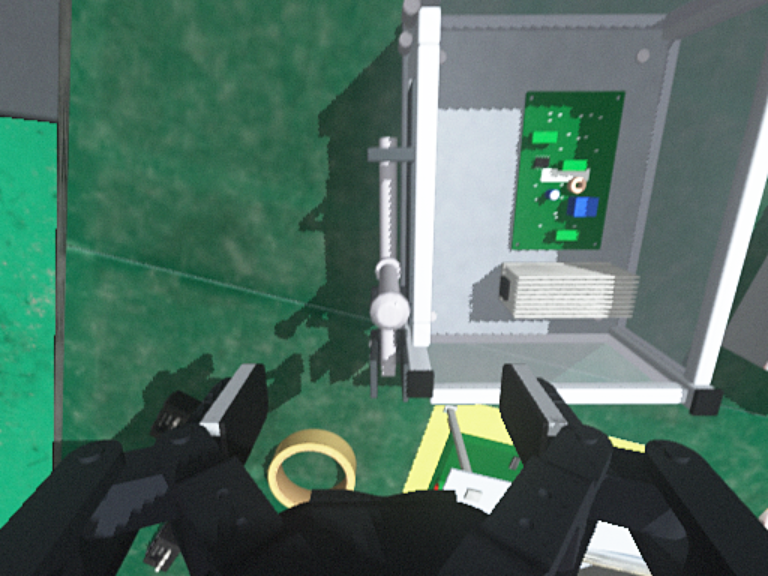

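The picture shows the cap at (389,308), with the gate rail running vertically, so the jaws close square to the gate. The tool is over the post, so I'll descend.

Call:
drive_tool(
  commands=[
    [0,[0,0,0],[0,0,0]],
    [0,[0,0.1,-2],[0,0,0]],
    [0,[0,0.1,-4.5],[0,0,0]],
    [0,[0,0.1,-7],[0,0,0]],
    [0,[0,0.1,-9],[0,0,0]],
  ],
)

```text
clock: 1.2
tool_pos: [0.6029, -0.117, 0.1619]
orientation: [-3.141, -0.001, 1.835]
contact_force: [-0.3, 0.3, 0.0]
finger_gap: 0.0853
grasp_force: 0.0
```

Call:
drive_tool(
  commands=[
    [0,[0,0,0],[0,0,0]],
    [0,[0,0,0],[0,0,0]],
    [0,[0,0,0],[0,0,0]],
  ],
)

```text
clock: 1.5
tool_pos: [0.6039, -0.1184, 0.1646]
orientation: [3.14, 0.001, 1.833]
contact_force: [0.2, -0.3, -0.3]
finger_gap: 0.0857
grasp_force: 0.0
```

```bash
python3 d.py w2
```

```text
1.5 [ 0.6039 -0.1184  0.1646] [3.140e+00 1.000e-03 1.833e+00] [ 0.24641844 -0.33617885 -0.32314276] 0.08567820561210449
0.14 161 [ 0.6014 -0.1148  0.1452] [ 0.5966 -0.1201  0.1401] [ 0.6077 -0.1129  0.1499]
0.15 181 [ 0.6013 -0.1149  0.1551] [ 0.5966 -0.1199  0.15  ] [ 0.608  -0.1131  0.1599]
0.16 228 [ 0.6015 -0.1148  0.1651] [ 0.5965 -0.1195  0.16  ] [ 0.6079 -0.113   0.17  ]
0.17 253 [ 0.6013 -0.1147  0.1748] [ 0.5965 -0.1195  0.17  ] [ 0.608  -0.1128  0.1799]
0.184 1545 [ 0.6017 -0.1165  0.1913] [ 0.5927 -0.1286  0.1846] [ 0.6122 -0.1092  0.1949]
```

View pics/w2.png

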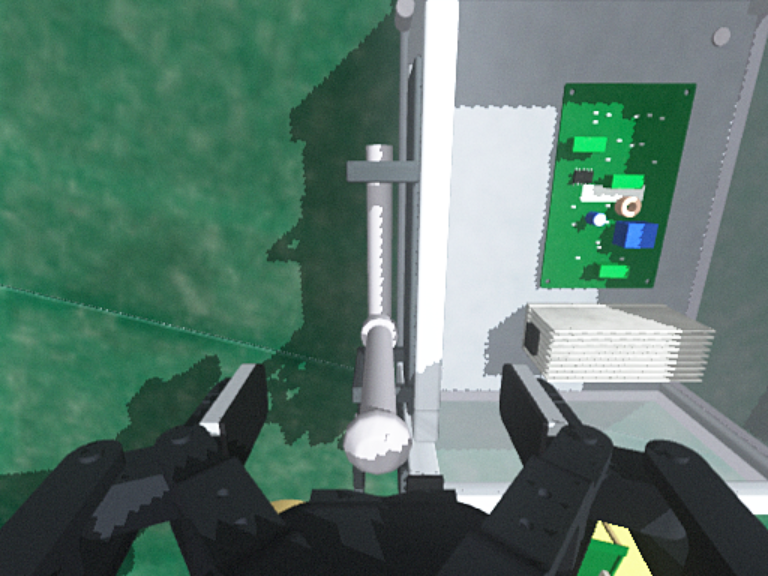

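The post stands between the open pads, its cap at (378,440) and a little left of the jaw centre line. I'll shift slightly, then close.

Call:
drive_tool(
  commands=[
    [0,[-0.15,0,-0.2],[0,0,0]],
    [120,[-0.15,0,-0.2],[0,0,0]],
    [255,[-0.15,0,-0.2],[0,0,0]],
    [255,[-0.15,0,-0.2],[0,0,0]],
    [255,[-0.15,0,-0.2],[0,0,0]],
  ],
  newtons=60,
)

```text
clock: 2.05
tool_pos: [0.6015, -0.1191, 0.1613]
orientation: [3.142, 0.0, 1.832]
contact_force: [0.2, 0.2, -0.7]
finger_gap: 0.0281
grasp_force: 0.0
```

Call:
drive_tool(
  commands=[
    [255,[0,0,0],[0,0,0]],
    [255,[0,0,0],[0,0,0]],
    [255,[0,0,0],[0,0,0]],
    [255,[0,0,0],[0,0,0]],
    [255,[0,0,0],[0,0,0]],
  ],
)

```text
clock: 2.55
tool_pos: [0.6017, -0.119, 0.1614]
orientation: [3.141, 0.0, 1.833]
contact_force: [0.0, -0.1, 1.0]
finger_gap: 0.0128
grasp_force: 51.7
```

Call:
drive_tool(
  commands=[
    [255,[0,0,0.4],[0,0,0]],
    [255,[0,0,0.8],[0,0,0]],
    [255,[0,0,1.2],[0,0,0]],
    [255,[0,0,1.5],[0,0,0]],
    [255,[0,0,1.5],[0,0,0]],
  ],
)

```text
clock: 3.05
tool_pos: [0.6016, -0.1189, 0.1767]
orientation: [3.141, 0.0, 1.833]
contact_force: [0.1, -0.1, -5.0]
finger_gap: 0.0126
grasp_force: 53.2
```

Call:
drive_tool(
  commands=[
    [255,[0,0,0],[0,0,0]],
    [255,[0,0,0],[0,0,0]],
  ],
)

```text
clock: 3.25
tool_pos: [0.6014, -0.119, 0.1761]
orientation: [-3.141, -0.0, 1.833]
contact_force: [0.5, 0.4, -5.3]
finger_gap: 0.0127
grasp_force: 53.2
```

Call:
drive_tool(
  commands=[
    [255,[-0.13,0.48,0],[0,0,0]],
    [255,[-0.26,0.97,0],[0,0,0]],
    [255,[-0.39,1.45,0],[0,0,0]],
    [255,[-0.52,1.93,0],[0,0,0]],
    [255,[-0.52,1.93,0],[0,0,0]],
  ],
)

```text
clock: 3.75
tool_pos: [0.5961, -0.0981, 0.1764]
orientation: [3.141, -0.001, 1.834]
contact_force: [1.8, 2.4, -5.2]
finger_gap: 0.0123
grasp_force: 53.3
```

Call:
drive_tool(
  commands=[
    [255,[-0.13,0.48,0],[0,0,0]],
    [255,[-0.26,0.97,0],[0,0,0]],
    [255,[-0.39,1.45,0],[0,0,0]],
    [255,[-0.52,1.93,0],[0,0,0]],
    [255,[-0.62,2.32,0],[0,0,0]],
  ],
)

```text
clock: 4.25
tool_pos: [0.59, -0.076, 0.1763]
orientation: [-3.142, 0.0, 1.833]
contact_force: [2.1, -6.5, -4.7]
finger_gap: 0.0131
grasp_force: 53.3
```

Call:
drive_tool(
  commands=[
    [255,[0,0,0],[0,0,0]],
    [255,[0,0,0],[0,0,0]],
    [255,[0,0,0],[0,0,0]],
  ],
)

```text
clock: 4.55
tool_pos: [0.5901, -0.0762, 0.1763]
orientation: [3.142, -0.001, 1.833]
contact_force: [0.9, 1.0, -5.0]
finger_gap: 0.0126
grasp_force: 53.3
```

```bash
cat > e.py <<'E'
from h import *
import sys
s=monitor.read_state(); print(s['clock'],np.round(s['tool_pos'],4),np.round(s['orientation'],3),s['contact_force'])
a=[]
for n,(u,v) in(("scene",(205,125)),("side",(230,130))):
    im,d,p=grab(n); a.append(cv2.resize(im[v:v+115,u:u+130],None,fx=3,fy=3,interpolation=cv2.INTER_CUBIC))
cv2.imwrite(f'pics/{sys.argv[1]}.png',np.hstack(a)[:,:,::-1])
E
python3 e.py s2
```

```text
4.55 [ 0.5901 -0.0762  0.1763] [ 3.142e+00 -1.000e-03  1.833e+00] [ 0.86400088  0.98135081 -5.02488298]
```

View pics/s2.png

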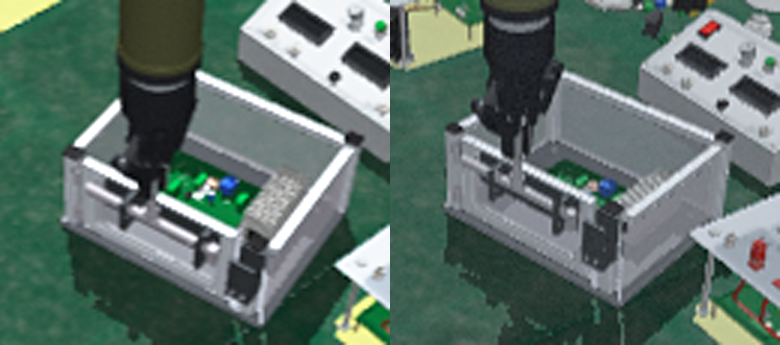

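The rod's nose end now sits well left of the keeper (rod end about (212,250), keeper about (248,270) in the left crop). The draw is about 44 mm. I'll swing the gate about the hinge, computed at (0.584, 0.031).

Call:
drive_tool(
  commands=[
    [255,[-0.47,-0.02,0],[0,0,-2.5]],
    [255,[-0.94,-0.01,0],[0,0,-5]],
    [255,[-1.41,0.01,0],[0,0,-7.5]],
    [255,[-1.88,0.06,0],[0,0,-10]],
    [255,[-1.88,0.06,0],[0,0,-10]],
  ],
)

```text
clock: 5.15
tool_pos: [0.571, -0.0754, 0.1764]
orientation: [-3.142, -0.0, 1.658]
contact_force: [1.1, 1.7, -4.4]
finger_gap: 0.0129
grasp_force: 53.5
```

Call:
drive_tool(
  commands=[
    [255,[-0.47,0.07,0],[0,0,-2.5]],
    [255,[-0.93,0.15,0],[0,0,-5]],
    [255,[-1.39,0.26,0],[0,0,-7.5]],
    [255,[-1.84,0.38,0],[0,0,-10]],
    [255,[-2.29,0.53,0],[0,0,-12.5]],
  ],
)

```text
clock: 5.65
tool_pos: [0.5491, -0.0704, 0.1765]
orientation: [3.14, -0.0, 1.44]
contact_force: [2.6, 0.7, -4.9]
finger_gap: 0.0127
grasp_force: 53.5
```

Call:
drive_tool(
  commands=[
    [255,[-0.43,0.16,0],[0,0,-2.5]],
    [255,[-0.43,0.16,0],[0,0,-2.5]],
    [255,[-0.43,0.16,0],[0,0,-2.5]],
    [255,[-0.43,0.16,0],[0,0,-2.5]],
    [255,[-0.43,0.16,0],[0,0,-2.5]],
  ],
)

```text
clock: 6.15
tool_pos: [0.5445, -0.0691, 0.1763]
orientation: [3.141, -0.0, 1.397]
contact_force: [2.1, 1.0, -4.4]
finger_gap: 0.013
grasp_force: 53.5
```

```bash
python3 e.py s3
cat > f.py <<'E'
from h import *
# gate top rail line from depth
H=np.array([.584,.0314])
for n in('scene','side','wrist'):
    im,d,p=grab(n);P=pts(p,d);X=P[...,:2]-H
    a=np.arctan2(X[...,0],-X[...,1]);rr=np.hypot(X[...,0],X[...,1])
    m=(abs(P[...,2]-.124)<.006)&(rr>.03)&(rr<.19)&(a>-.6)&(a<.2)&(im.min(2)>120)
    q=P[m][:,:2].astype(np.float32)
    if len(q)>10:
        L=cv2.fitLine(q,cv2.DIST_HUBER,0,.01,.001).ravel();s=-np.sign(L[1]);y=np.arctan2(s*L[0],-s*L[1]);print(n,len(q),'yaw',y,'open deg',np.degrees(.262-y),L[2:])
E
python3 f.py
```

```text
6.15 [ 0.5445 -0.0691  0.1763] [ 3.141 -0.     1.397] [ 2.10850269  0.95629554 -4.40559221]
scene 105 yaw -0.1496286 open deg 23.584581 [ 0.56049484 -0.10203074]
side 77 yaw -0.12547776 open deg 22.200838 [ 0.56053954 -0.10452864]
wrist 2890 yaw -0.18852744 open deg 25.813318 [ 0.5753769  -0.02004381]
```

View pics/s3.png

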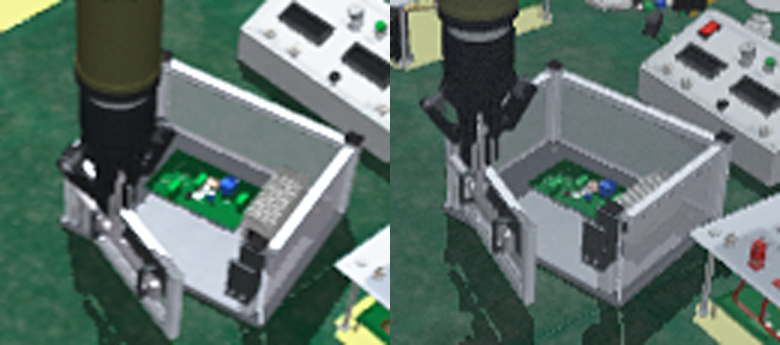

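The gate stands about 25° open with the post still gripped. In the left crop its free edge is near (175,300). The bolt is still fully drawn, since its radius from the hinge hasn't changed. I'll check it is still, then hand in.

Call:
drive_tool(
  commands=[
    [255,[0,0,0],[0,0,0]],
    [255,[0,0,0],[0,0,0]],
    [255,[0,0,0],[0,0,0]],
    [255,[0,0,0],[0,0,0]],
    [255,[0,0,0],[0,0,0]],
  ],
)

```text
clock: 6.9
tool_pos: [0.5441, -0.0691, 0.1763]
orientation: [-3.142, 0.0, 1.396]
contact_force: [3.3, -0.1, -4.6]
finger_gap: 0.0128
grasp_force: 53.6
```

```bash
python3 -c "
from station import r
print(r.job_done())"
```

```text
the job is handed in; nothing more can be done
None
```

I lifted the bolt over the lip, drew it back about 44 mm, and swung the gate to about 25° open; the job is handed in at about 7 s with the post still gripped and the gate held still (no verdict was returned).

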